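# Pair the polishing pads with their tins

### The arm

A 6-joint arm with a two-finger parallel gripper is mounted at the origin on the work surface. World frame = base frame: x ahead of the robot, y to its left, z up, the work surface at z = 0. Lengths are in m, angles in degrees, forces in N, time in s.
With the tool pointing down it reaches from about 0.4 to 0.825 m from the base axis. Payload 7 kg.
Tool frame: the origin (TCP) lies on the centre line of the jaws, within the pads' length; the fingertips stand 19 mm ahead of it and the grasp point (between the pads) is the TCP (r.tips_ahead is the distance from the TCP to the fingertips, in m); z points along the fingers, y is the line along which they close (so a half turn about z gives the same grasp; the last joint's range is limited). The gripper opens to 88 mm and grips with 3 to 60 N. Pads are 19 mm wide; open, the fingers measure 130 mm over their backs; the gripper's body (78 mm by 193 mm) begins 47 mm behind the grasp point.
Start: joints at [-57.92, 20.546, 0.682, 0, -70.136, -16.507], TCP at [0.181, -0.65, 0.246] pointing down, gripper open.
Joint ranges: [-176.03, 176.03], [-82.01, 121.73], [-58.28, 71.71], [-173.87, 95.51], [-174.79, -0.11], [-173.66, 173.66]. Speed limits (degrees/s): [136.94, 136.94, 172.46, 180, 180, 180].

### API

Orientations are given as [roll, pitch, yaw] about the fixed x, y, z axes, in that order (R = Rz(yaw) Ry(pitch) Rx(roll)).
In Python, from plant import r, viewer, close_job gives the robot as it stands. The module is installed in compiled form; this text tells all that it offers.
- The arm moves only by the tool arm_command, never from a script. Its arguments are lists of equal length, an entry for each row: "travel": the shift along the world's x, y, z scaled (see below), a list of three; "delta_rot": the turn, a rotation vector about the world's x, y, z scaled (see below), a list of three. In form: {"travel": [[dx, dy, dz], ...], "delta_rot": [[rx, ry, rz], ...]}. A call has 1 to 20 rows; each row is the pose to reach, as a shift and turn from the pose commanded when the call began; what a row does not reach only later rows make up. The controller multiplies each number of a shift by 0.5 m and each number of a turn by 90 degrees. A row lasts 1/8 s, in which the tool goes at most 62.5 mm and 10.7 degrees, less where a joint would pass 70% of its speed; a pose out of reach is approached as far as the arm can. A call with a number of a shift or a turn outside -1 to 1 is refused whole. A call with a gripper value outside its range is refused whole. "grip" is the opening, from 0 (shut) to 1 (fully open), set as the call begins (left out, the last holds). The fingers move at their own pace and stop on an object; "newtons" is the grip in N (left out, the last holds). Time passes only in rows, so rows that repeat a pose let the fingers close. It gives the time, the measured TCP pose, the force, the opening and the grip force at its end, in the units of the state.
- r.get_state(): the state, without advancing time (a new reading comes with each control period).
- viewer.capture(name): name is "side" or "top" or "wrist"; returns a dict with "img" (480x640x3 uint8, red, green, blue), "camera_matrix" (3x3 intrinsics, pixels), "R" (3x3) and "t" (3): a world point X has camera coordinates R X + t; the wrist camera has in their place "mount" (4x4, takes a point from camera to tool coordinates, whose origin is the TCP and whose axes are the flange's). Camera axes: x right, y down, z forward; pixel columns grow to the right and rows downward; lengths in m; the calibration is good to about 2 mm. A picture is of the moment at which its call begins: read the wrist's pose just before it. There is no depth.
- close_job(): hands the job in; it is judged then, once.
The state is a dict: "time_s": time; "joints": joint angles; "qd": joint speeds; "joint_torque": joint torques, N m; "tcp_pos": TCP position; "eef_rot": TCP orientation; "contact_force": force on the tool from outside, world axes, zero at the start; "moment": the same for the moment, N m; "gripper_width": finger opening in m; "gripper_force": force on a finger pad.
Only numpy, scipy, OpenCV 4.12 (cv2) and the standard library are available. Lean on these libraries where they do the work, as an engineer would, in place of code of your own. Each camera call takes 0.05 s, during which the arm holds its last target. There are 200 camera calls.

### The job

The blue and the orange polishing pad belong with the polish tins of the same colour: one pad lies on the bench, the other is in the carton under its flap. Swing the carton's flap up and back and leave it standing open, and slide each pad flat over the bench until it lies right up against its own tin, touching it or as good as touching. Do not lift or tip the pads or press hard on the foam, leave the tins standing where they are, and leave the green tin, the white pad, the spray bottle and the brush alone.

Things in the scene. Friction and masses are not known exactly. Their poses are not given: they have to be found in the camera images.
- pad_blue: Round blue foam polishing pad with a thin white line, 110 mm across (too wide for the gripper), about 0.15 kg, loose and flat on the bench. Worn foam: its flat top starts 27 to 36 mm above the bench, to be felt; it springs (about 1.2 N per mm) and is solid 10 mm down, so a good press is 6 to 8 mm. This pad or the other coloured one starts in the carton. Origin: centre of its underside, z up.
- pad_orange: Round orange foam polishing pad with a thin white line, 110 mm across (too wide for the gripper), about 0.15 kg, loose and flat on the bench. Worn foam: its flat top starts 27 to 36 mm above the bench, to be felt; it springs (about 1.2 N per mm) and is solid 10 mm down, so a good press is 6 to 8 mm. This pad or the other coloured one starts in the carton. Origin: centre of its underside, z up.
- tin_blue: A closed round polish tin, 84 mm across and 52 mm high, bare metal with blue lid rim and band, about 0.6 kg, standing loose on the bench. Origin: centre of its underside, z up.
- tin_orange: A closed round polish tin, 84 mm across and 52 mm high, bare metal with orange lid rim and band, about 0.6 kg, standing loose on the bench. Origin: centre of its underside, z up.
- carton: Square cardboard carton taped to the bench (fixed), 130 mm square outside, 48 mm high, walls 4 mm: a back (+x) and two sides, no floor; its front (-x, to the robot) is open at bench level. Posts 17 mm square fill the back corners; the pad inside has 3 to 9 mm of room behind and beside it, so no finger fits there. Origin: centre of its footprint on the bench; x to its back.
- flap (a joint): Angle of the carton's top flap in rad: 0 lies flat over the carton, 1.57 stands upright, 2.3 is its stop. The stiff crease keeps it where it is left. The flap is cardboard, 148 x 130 mm and 4 mm thick; closed, its underside is 48 mm above the bench and its free edge juts out 18 mm beyond the carton's open front.
- flap_hinge (a point): Middle of the flap's crease, along the top of the carton's back wall; the crease runs along the carton's y axis, 65 mm behind the carton's origin and 48 mm above the bench.
- flap_edge (a point): Middle of the flap's free front edge, on its underside, 148 mm from the crease; moves with the flap.
- tin_green: A closed round polish tin, 84 mm across and 52 mm high, bare metal with green lid rim and band, about 0.6 kg, standing loose on the bench. Origin: centre of its underside, z up. It has no pad; leave it alone.
- pad_white: A white pad, 110 mm across, 36 mm thick, without a tin; leave it alone. Origin: centre of its underside.
- spray: White spray bottle with a red trigger head, 70 mm across, 166 mm high; leave it alone. Origin: centre of its underside.
- brush: Black-handled brush, 190 mm long, lying on the bench; leave it alone. Origin: on its underside, near its middle; x along its length.
Things that resemble listed ones, but are neither listed nor needed, are in the scene too. What is shaped like the tin_orange but purple or yellow is not meant.

How it is judged (in metres and radians):
On the way:
1. the carton's flap is swung up to at least about upright (80 degrees) (value of joint flap above 1.4 rad), for 0.2 s.
At the end, for the whole second after the job is handed in: Each pad (blue, orange) lies flat and at rest with at most 8 mm between its edge and the tin of its colour (centres under 105 mm apart; they touch at 97 mm); both tins stand upright, at rest, within 20 mm of their start; the flap stands open beyond 1.3 rad (horizontal distance between pad_blue and tin_blue below 0.105 m and horizontal distance between pad_orange and tin_orange below 0.105 m and height (world z) of each of pad_blue, pad_orange below 0.004 m and angle between each of pad_blue, pad_orange's own z axis and vertical below 0.08 rad and linear speed of each of pad_blue, pad_orange, tin_blue, tin_orange below 0.02 m/s and distance of each of tin_blue, tin_orange from where it was at the start of the episode below 0.02 m and angle between each of tin_blue, tin_orange's own z axis and vertical below 0.1 rad and value of joint flap above 1.3 rad).
It fails at once if a blue or orange pad is lifted more than 30 mm or tipped more than about 25 degrees (height (world z) of any of pad_blue, pad_orange above 0.03 m or angle between any of pad_blue, pad_orange's own z axis and vertical above 0.45 rad).
It fails at once if the fingers press a pad with more than 40 N (contact force between the fingers and pad_blue above 40 N or contact force between the fingers and pad_orange above 40 N).
It fails at once if a tin is shoved more than 30 mm or knocked over (distance of any of tin_blue, tin_orange from where it was at the start of the episode above 0.03 m or angle between any of tin_blue, tin_orange's own z axis and vertical above 0.6 rad).
It fails at once if another thing on the bench (green tin, white pad, spray bottle, brush) is moved more than 30 mm (distance of any of tin_green, pad_white, spray, brush from where it was at the start of the episode above 0.03 m).
It also fails if it takes over 72 s, if anything falls off the work surface, if the arm or the gripper's body presses on something with over 40 N, if the wrist force passes 120 N, or if a joint passes its speed limit or range.

## Working session

There is one attempt and no reset: what is moved stays moved. The work goes in short steps, Python scripts to look and compute and a tool call to move; the robot and the scene stay as the last step left them, time stands still between calls to the robot, and variables do not carry over. Pictures are saved under pics/ and viewed, at most 10 in all, crops included, and the job is handed in when it is done.

Besides the shell and the picture viewer there is one more tool, called after ">>>" in YAML: its name, and indented under it one key for each argument. arm_command: Moves the arm, as the interface text tells. Shifts and turns lie within -1 to 1; 1 stands for 0.5 m of shift or 90 degrees of turn. Its arguments: {"type":"object","properties":{"travel":{"type":"array"},"delta_rot":{"type":"array"},"grip":{"type":"number"},"newtons":{"type":"number"}},"required":["travel","delta_rot"]}

```bash
mkdir -p pics; cat > h.py <<'E'
import numpy as np, cv2
from plant import r, viewer, close_job
def cap(n,f=None):
    c=viewer.capture(n)
    if f: cv2.imwrite('pics/'+f,c['img'][:,:,::-1])
    return c
def ray(c,uv,z):
    K,R,t=map(np.array,(c['camera_matrix'],c['R'],c['t']))
    o=-R.T@t; d=R.T@np.linalg.solve(K,[uv[0],uv[1],1.])
    return o+d*(z-o[2])/d[2]
def proj(c,X):
    p=np.array(c['camera_matrix'])@(np.array(c['R'])@np.array(X)+np.array(c['t'])); return p[:2]/p[2]
E
python3 - <<'E'
from h import *
s=r.get_state();print(s['time_s'],s['tcp_pos'],s['eef_rot'],s['contact_force'],r.tips_ahead)
a=cap('top','top0.png');b=cap('side','side0.png')
for c in(a,b):print(-np.array(c['R']).T@np.array(c['t']))
E
```

```text
0.0 [ 0.18107125 -0.64978058  0.24463116] [ 1.79904549e+02 -7.53578167e-03 -1.64435776e+02] [ 0.16492825 -0.03111435 -0.21917719] 0.019
[3.59476289e-01 3.45374742e-04 1.62502964e+00]
[-0.06098976  0.76495576  1.1286785 ]
```

View pics/top0.png

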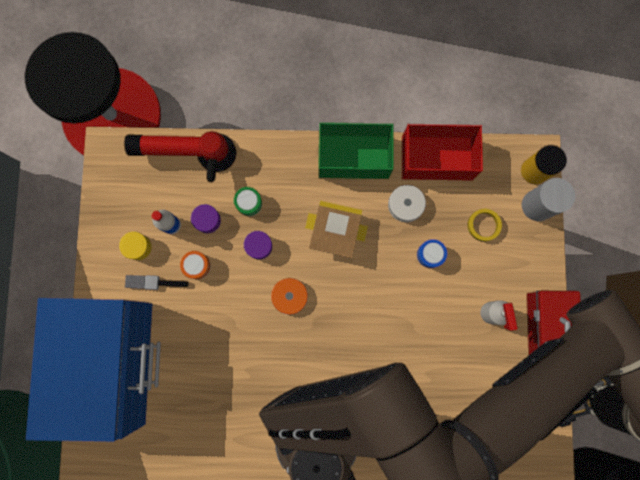

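View pics/side0.png

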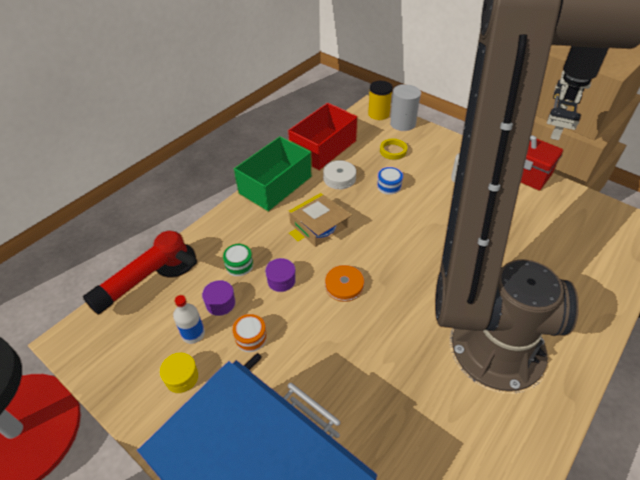

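Top view: orange pad (289,296), orange tin (195,265), carton (338,230), blue tin (433,254); purple tin at (258,245). The side view shows blue inside the carton at (322,232), so the blue pad is the one in the carton.

```bash
cat > m.py <<'E'
from h import *
def blobs(c,lo,hi,mn=60):
    hsv=cv2.cvtColor(c['img'],cv2.COLOR_RGB2HSV)
    m=cv2.inRange(hsv,np.array(lo),np.array(hi))
    m=cv2.morphologyEx(m,cv2.MORPH_CLOSE,np.ones((3,3)))
    out=[]
    for k in cv2.findContours(m,cv2.RETR_EXTERNAL,cv2.CHAIN_APPROX_NONE)[0]:
        if cv2.contourArea(k)>mn: out.append((cv2.fitEllipse(cv2.convexHull(k)) ,cv2.contourArea(k)))
    return out
ORANGE=((5,170,120),(14,255,255)); BLUE=((105,150,60),(125,255,255))
WHITE=((0,0,150),(179,50,255))
E
python3 - <<'E'
from m import *
a=cap('top');b=cap('side')
for n,c in(('top',a),('side',b)):
  for nm,q in(('or',ORANGE),('bl',BLUE),('wh',WHITE)):
    for e,A in blobs(c,*q,40):
      if A<3000: print(n,nm,np.round(e[0],1),np.round(e[1],1),A,'z0',ray(c,e[0],0)[:2].round(3),'z.052',ray(c,e[0],.052)[:2].round(3),'z.03',ray(c,e[0],.031)[:2].round(3))
i=a['img'][190:270,290:390,::-1]; j=b['img'][185:255,275:365,::-1]
o=np.zeros((480,800,3),np.uint8)
i=cv2.resize(i,None,fx=4,fy=4,interpolation=cv2.INTER_CUBIC);j=cv2.resize(j,None,fx=4,fy=4,interpolation=cv2.INTER_CUBIC)
o[:320,:400]=i;o[:280,420:780]=j
cv2.imwrite('pics/crop.png',o[:330])
E
```

```text
top or [289.1 295.8] [35.8 36.2] 975.5 z0 [0.427 0.088] z.052 [0.425 0.086] z.03 [0.426 0.087]
top or [193.6 264.3] [27.1 27.8] 564.5 z0 [0.518 0.383] z.052 [0.513 0.371] z.03 [0.515 0.376]
top bl [141.  322.5] [16.9 53.5] 100.0 z0 [0.339 0.533] z.052 [0.339 0.516] z.03 [0.339 0.523]
top bl [432.  253.3] [26.5 28.3] 560.5 z0 [ 0.565 -0.346] z.052 [ 0.558 -0.335] z.03 [ 0.561 -0.339]
top bl [170.7 224.2] [14.6 16.5] 46.5 z0 [0.641 0.46 ] z.052 [0.632 0.445] z.03 [0.635 0.451]
top wh [495.7 310.7] [14.5 17. ] 170.5 z0 [ 0.394 -0.537] z.052 [ 0.393 -0.52 ] z.03 [ 0.393 -0.527]
top wh [193.2 264. ] [19.  19.6] 271.0 z0 [0.519 0.384] z.052 [0.514 0.372] z.03 [0.516 0.377]
top wh [432.9 252.5] [19.3 19.8] 281.0 z0 [ 0.567 -0.349] z.052 [ 0.561 -0.338] z.03 [ 0.563 -0.342]
top wh [336.7 223. ] [23.6 24.8] 340.5 z0 [ 0.654 -0.053] z.052 [ 0.644 -0.051] z.03 [ 0.648 -0.052]
top wh [246.5 199.5] [19.2 19.6] 276.5 z0 [0.723 0.228] z.052 [0.711 0.221] z.03 [0.716 0.224]
top wh [406.8 202. ] [34.1 35.5] 911.5 z0 [ 0.724 -0.269] z.052 [ 0.712 -0.261] z.03 [ 0.717 -0.264]
top wh [ 44.1 150.8] [11.5
[... 2139 characters left out ...]
ide wh [441.1 118.7] [16.8 54.4] 487.0 z0 [ 0.615 -0.787] z.052 [ 0.584 -0.715] z.03 [ 0.597 -0.744]
side wh [561.6  87.5] [ 8.5 21.7] 41.5 z0 [ 0.333 -1.3  ] z.052 [ 0.314 -1.205] z.03 [ 0.322 -1.243]
side wh [303.5  81. ] [15.4 88.7] 432.0 z0 [ 1.219 -0.663] z.052 [ 1.16  -0.598] z.03 [ 1.184 -0.624]
side wh [ 4.7 61.5] [34.5 56.4] 332.0 z0 [2.398 0.057] z.052 [2.285 0.089] z.03 [2.331 0.076]
side wh [21.5 24.3] [10.1 16.1] 56.5 z0 [ 2.696 -0.185] z.052 [ 2.569 -0.142] z.03 [ 2.621 -0.159]
side wh [251.3  14.6] [20.5 56.1] 219.0 z0 [ 1.856 -0.989] z.052 [ 1.768 -0.908] z.03 [ 1.804 -0.941]
side wh [153.1 -10. ] [42.4 64.7] 135.0 z0 [ 2.517 -0.871] z.052 [ 2.398 -0.796] z.03 [ 2.446 -0.826]
```

View pics/crop.png

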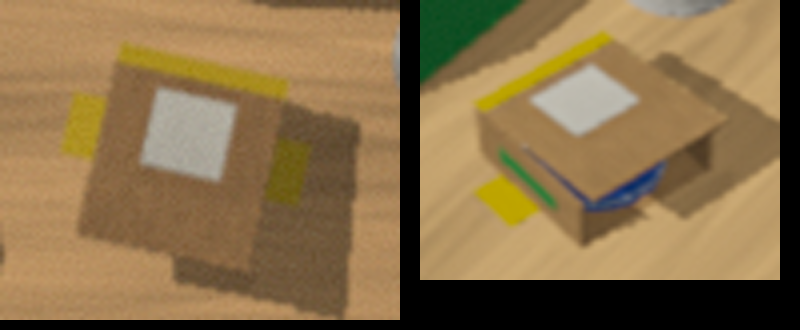

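Crop: the flap's corners show in both views: top (320.5,201.5), (361.8,210), (309.8,248.8), (352.5,257.5); side (289.5,211.3), (322.3,194), (318.8,235), (351.8,214.5). The blue pad is visible under the flap.

```bash
python3 - <<'E'
from m import *
a=cap('top');b=cap('side')
P=[np.hstack([c['camera_matrix']@np.array(c['R']),(c['camera_matrix']@np.array(c['t']))[:,None]]) for c in(a,b)]
def tri(u,v):
    X=cv2.triangulatePoints(P[0],P[1],np.array(u,float),np.array(v,float)).ravel();return X[:3]/X[3]
u=dict(bl=(320.5,201.5),br=(361.8,210),fl=(309.8,248.8),fr=(352.5,257.5))
v=dict(bl=(289.5,211.3),br=(322.3,194),fl=(318.8,235),fr=(351.8,214.5))
for k in u: print(k,tri(u[k],v[k]).round(3),ray(a,u[k],.052).round(3))
q={k:ray(a,u[k],.052) for k in u}
back=(q['bl']+q['br'])/2;fr=(q['fl']+q['fr'])/2
d=back-fr;print('back',back,'front',fr,np.linalg.norm(d),np.linalg.norm(q['fl']-q['fr']),np.degrees(np.arctan2(d[1],d[0])),np.degrees(np.arctan2(*((q['fl']-q['fr'])[:2]*[-1,1]))))
for n,t,s in(('tin_o',(193.3,264.1),(248.3,327)),('tin_b',(432.9,252.5),(389.6,172.9)),('label',(336.7,223),(315.6,209.7)),('grn',(246.5,199.5),(236.5,253.5))):print(n,tri(t,s).round(3))
PUR=((125,80,50),(150,255,255))
for n,c in(('top',a),('side',b)):
  for e,A in blobs(c,*PUR,100): print(n,'purple',ray(c,e[0],.052).round(3),e[1])
hsv=cv2.cvtColor(b['img'],cv2.COLOR_RGB2HSV)
for e,A in blobs(b,(3,150,100),(17,255,255),300):print('side orange',e,ray(b,e[0],.031).round(3))
# orange pad top: hole marker & triangulate ellipse centres
print(hsv[283,360],hsv[290,345],hsv[297,345])
E
```

```text
bl [ 0.71  -0.003  0.043] [ 0.709 -0.002  0.052]
br [ 0.685 -0.129  0.039] [ 0.685 -0.126  0.052]
fl [0.565 0.028 0.06 ] [0.565 0.027 0.052]
fr [ 0.54  -0.099  0.06 ] [ 0.541 -0.1    0.052]
back [ 0.69710751 -0.06390516  0.052     ] front [ 0.55327088 -0.03601876  0.052     ] 0.14651493714152308 0.1292297082757476 -10.972125971389577 -10.575770975638816
tin_o [0.513 0.373 0.046]
tin_b [ 0.561 -0.337  0.054]
label [ 0.644 -0.052  0.053]
grn [0.712 0.221 0.046]
top purple [0.575 0.183 0.052] (26.753686904907227, 27.999784469604492)
top purple [0.651 0.342 0.052] (26.799463272094727, 29.43921661376953)
side purple [0.635 0.359 0.052] (31.78803825378418, 34.84663009643555)
side purple [0.559 0.2   0.052] (30.70196533203125, 33.34061050415039)
side orange ((249.04331970214844, 331.10791015625), (35.06947326660156, 36.697540283203125), 5.800215244293213) [0.511 0.374 0.031]
side orange ((344.2242431640625, 282.4120178222656), (37.2691650390625, 39.29693603515625), 90.99288177490234) [0.415 0.1   0.031]
side orange ((444.5250549316406, 106.37496948242188), (12.352168083190918, 71.72034454345703), 111.76557159423828) [ 0.628 -0.825  0.031]
[ 16 255 196] [ 16 255 197] [ 14 255 154]
```

>>> arm_command:
  travel:
    - [0.36,0.8,0.0]
    - [0.36,0.8,0.0]
    - [0.36,0.8,0.0]
    - [0.36,0.8,0.0]
    - [0.36,0.8,0.0]
    - [0.36,0.8,0.0]
    - [0.36,0.8,0.0]
    - [0.36,0.8,0.0]
  delta_rot:
    - [0,0,-0.293]
    - [0,0,-0.293]
    - [0,0,-0.293]
    - [0,0,-0.293]
    - [0,0,-0.293]
    - [0,0,-0.293]
    - [0,0,-0.293]
    - [0,0,-0.293]
  grip: 0

```text
time_s: 1.3
tcp_pos: [0.3628, -0.247, 0.2461]
eef_rot: [180.0, 0.1, 169.6]
contact_force: [-0.2, 0.3, 0.1]
gripper_width: 0.0135
gripper_force: 0.0
```

>>> arm_command:
  travel:
    - [0.31,0.442,-0.1]
    - [0.31,0.442,-0.1]
    - [0.31,0.442,-0.226]
    - [0.31,0.442,-0.226]
    - [0.31,0.442,-0.226]
    - [0.31,0.442,-0.226]
    - [0.31,0.442,-0.226]
    - [0.31,0.442,-0.226]
    - [0.31,0.442,-0.226]
  delta_rot:
    - [-0.104,-0.546,0]
    - [-0.104,-0.546,0]
    - [-0.104,-0.546,0]
    - [-0.104,-0.546,0]
    - [-0.104,-0.546,0]
    - [-0.104,-0.546,0]
    - [-0.104,-0.546,0]
    - [-0.104,-0.546,0]
    - [-0.104,-0.546,0]

```text
time_s: 2.42
tcp_pos: [0.5601, -0.074, 0.3369]
eef_rot: [179.6, 44.2, 169.6]
contact_force: [0.2, 0.3, -0.6]
gripper_width: 0.0003
gripper_force: 0.0
```

```bash
python3 - <<'E'
from m import *
from scipy.spatial.transform import Rotation as Ro
s=r.get_state();R=Ro.from_euler('xyz',s['eef_rot'],degrees=True).as_matrix();print(s['tcp_pos'],'tip',s['tcp_pos']+.019*R[:,2],R[:,2],s['gripper_width'])
a=cap('wrist','w1.png')
E
```

```text
[ 0.56013385 -0.07400607  0.33692518] tip [ 0.57319205 -0.07627275  0.32331101] [ 0.68727361 -0.11929896 -0.71653524] 0.00028472585529373427
```

View pics/w1.png

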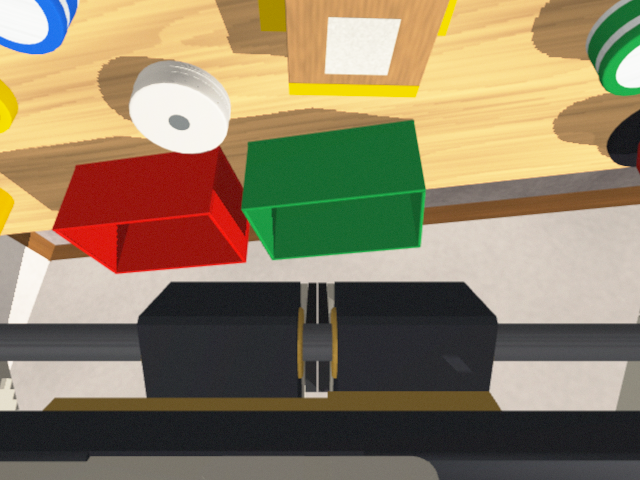

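The wrist picture shows the carton from above (flap label at (362,45)) and the tool high: the arm isn't at the commanded pose, so I check the joints.

```bash
python3 - <<'E'
from h import *
s=r.get_state();print(s['time_s'],np.round(s['joints'],1),np.round(s['qd'],1),s['tcp_pos'],s['eef_rot'])
E
```

```text
2.475 [   4.8  -14.8  -58.2   72.7  -10.6 -173.5] [ 0.   0.7 -0.1  0.6  1.3 -0.2] [ 0.55987558 -0.07353825  0.33739599] [179.5358637  44.2731667 169.5359742]
```

>>> arm_command:
  travel:
    - [0,0,0]
  delta_rot:
    - [0,0,0]

```text
time_s: 2.6
tcp_pos: [0.5604, -0.0726, 0.3366]
eef_rot: [179.5, 44.2, 169.6]
contact_force: [0.9, 0.3, -1.0]
gripper_width: 0.0007
gripper_force: 0.0
```

>>> arm_command:
  travel:
    - [0,0,0.1]
    - [0,0,0.1]
    - [0,0,0.1]
    - [0,0,0.1]
    - [0,0,0.1]
    - [0,0,0.1]
  delta_rot:
    - [0.042,0.218,0]
    - [0.042,0.218,0]
    - [0.042,0.218,0]
    - [0.042,0.218,0]
    - [0.042,0.218,0]
    - [0.042,0.218,0]

```text
time_s: 3.35
tcp_pos: [0.5631, -0.0708, 0.3869]
eef_rot: [179.2, 24.2, 169.5]
contact_force: [-0.1, 0.1, -0.2]
gripper_width: 0.0006
gripper_force: 0.0
```

```bash
python3 - <<'E'
from h import *
s=r.get_state();print(s['time_s'],np.round(s['joints'],1),np.round(s['qd'],1),s['tcp_pos'],s['eef_rot'])
E
```

```text
3.35 [  19.6   -7.8  -23.4   13.9  -53.6 -126.1] [ 0.3 -2.8 -8.2  9.1  5.2 -6.1] [ 0.56306602 -0.07084312  0.38693094] [179.17310028  24.16143984 169.48122677]
```

>>> arm_command:
  travel:
    - [-0.09,0.084,-0.3]
    - [-0.09,0.084,-0.3]
    - [-0.09,0.084,-0.3]
    - [-0.09,0.084,-0.542]
    - [-0.09,0.084,-0.542]
    - [-0.09,0.084,-0.542]
    - [-0.09,0.084,-0.542]
  delta_rot:
    - [-0.017,-0.087,0]
    - [-0.017,-0.087,0]
    - [-0.017,-0.087,0]
    - [-0.017,-0.087,0]
    - [-0.017,-0.087,0]
    - [-0.017,-0.087,0]
    - [-0.017,-0.087,0]

```text
time_s: 4.22
tcp_pos: [0.5447, -0.0385, 0.1755]
eef_rot: [178.7, 27.0, 169.7]
contact_force: [-0.4, -0.0, 0.7]
gripper_width: 0.0005
gripper_force: 0.0
```

```bash
cat > st.py <<'E'
from h import *
from scipy.spatial.transform import Rotation as Ro
s=r.get_state();R=Ro.from_euler('xyz',s['eef_rot'],degrees=True).as_matrix()
print(s['time_s'],np.round(s['joints'],1),s['tcp_pos'].round(4),'tip',(s['tcp_pos']+.019*R[:,2]).round(4),'d',R[:,2].round(3))
E
python3 st.py
```

```text
4.225 [  15.4   -1.5  -58.3   52.   -12.9 -164.3] [ 0.5447 -0.0385  0.1755] tip [ 0.5533 -0.0396  0.1586] d [ 0.451 -0.059 -0.891]
```

```bash
cat > tgt.py <<'E'
import sys
from h import *
from scipy.spatial.transform import Rotation as Ro
# tgt.py x y z(tip) yaw tiltdeg(about ex): scaled deltas from the current pose
x,y,z,yaw,t=map(float,sys.argv[1:6])
ex=np.array([.982,-.187,0]);s=r.get_state()
Rt=Ro.from_rotvec(np.radians(t)*ex)*Ro.from_euler('xyz',[180,0,yaw],degrees=True)
R0=Ro.from_euler('xyz',s['eef_rot'],degrees=True)
p=np.array([x,y,z])-.019*Rt.as_matrix()[:,2]
print('tcp',p.round(4),'travel',((p-s['tcp_pos'])/.5).round(3),'rot',(np.degrees((Rt*R0.inv()).as_rotvec())/90).round(3))
E
python3 tgt.py .5 -.15 .28 -100.8 0; python3 tgt.py .5 -.15 .28 -100.8 25
```

```text
tcp [ 0.5   -0.15   0.299] travel [-0.089 -0.223  0.247] rot [-0.2    0.265  0.971]
tcp [ 0.4985 -0.1579  0.2972] travel [-0.092 -0.239  0.243] rot [-0.025  0.013  0.988]
```

>>> arm_command:
  travel:
    - [-0.09,-0.22,0.25]
    - [-0.09,-0.22,0.25]
    - [-0.09,-0.22,0.25]
    - [-0.09,-0.22,0.25]
    - [-0.09,-0.22,0.25]
    - [-0.09,-0.22,0.25]
    - [-0.09,-0.22,0.25]
    - [-0.09,-0.22,0.25]
    - [-0.09,-0.22,0.25]
    - [-0.09,-0.22,0.25]
    - [-0.09,-0.22,0.25]
  delta_rot:
    - [-0.2,0.265,0.97]
    - [-0.2,0.265,0.97]
    - [-0.2,0.265,0.97]
    - [-0.2,0.265,0.97]
    - [-0.2,0.265,0.97]
    - [-0.2,0.265,0.97]
    - [-0.2,0.265,0.97]
    - [-0.2,0.265,0.97]
    - [-0.2,0.265,0.97]
    - [-0.2,0.265,0.97]
    - [-0.2,0.265,0.97]

```text
time_s: 5.6
tcp_pos: [0.4982, -0.1485, 0.3003]
eef_rot: [-179.9, 0.2, -101.7]
contact_force: [-1.0, 0.1, 0.1]
gripper_width: 0.0
gripper_force: 0.0
```

```bash
python3 st.py; python3 tgt.py .521 -.15 .15 -100.8 50
```

```text
5.6 [  4.9   3.8 -13.6  -0.2 -72.3 -16.5] [ 0.4982 -0.1485  0.3003] tip [ 0.4982 -0.1484  0.2813] d [ 0.003  0.004 -1.   ]
tcp [ 0.5183 -0.1643  0.1622] travel [ 0.04  -0.032 -0.276] rot [ 0.542 -0.106  0.01 ]
```

```bash
python3 tgt.py .5286 -.135 .10 -100.8 50
```

```text
tcp [ 0.5259 -0.1493  0.1122] travel [ 0.055 -0.002 -0.376] rot [ 0.542 -0.106  0.01 ]
```

>>> arm_command:
  travel:
    - [0.055,-0.1,-0.1]
    - [0.055,-0.1,-0.1]
    - [0.055,-0.1,-0.1]
    - [0.055,-0.05,-0.3]
    - [0.055,-0.002,-0.376]
    - [0.055,-0.002,-0.376]
    - [0.055,-0.002,-0.376]
    - [0.055,-0.002,-0.376]
    - [0.055,-0.002,-0.376]
  delta_rot:
    - [0.542,-0.106,0.01]
    - [0.542,-0.106,0.01]
    - [0.542,-0.106,0.01]
    - [0.542,-0.106,0.01]
    - [0.542,-0.106,0.01]
    - [0.542,-0.106,0.01]
    - [0.542,-0.106,0.01]
    - [0.542,-0.106,0.01]
    - [0.542,-0.106,0.01]

```text
time_s: 6.72
tcp_pos: [0.5289, -0.1498, 0.1161]
eef_rot: [-179.7, 49.8, -100.8]
contact_force: [-0.1, -0.2, -0.5]
gripper_width: 0.0001
gripper_force: 0.0
```

```bash
python3 st.py; python3 tgt.py .5286 -.129 .021 -100.8 50;python3 tgt.py .537 -.085 .021 -100.8 50; python3 -c "
from h import *
c=cap('wrist');d=cap('side')
o=np.zeros((480,800,3),np.uint8);o[:360,:480]=cv2.resize(c['img'],(480,360));o[:300,480:]=cv2.resize(d['img'][120:270,230:390],(320,300))
cv2.imwrite('pics/w2.png',o[:,:,::-1])"
```

```text
6.725 [-29.5  30.6  -2.1 -47.2 -81.6  36.4] [ 0.5289 -0.1498  0.1161] tip [ 0.5317 -0.1356  0.1038] d [ 0.148  0.75  -0.645]
tcp [ 0.5259 -0.1433  0.0332] travel [-0.006  0.013 -0.166] rot [0.002 0.002 0.003]
tcp [ 0.5343 -0.0993  0.0332] travel [ 0.011  0.101 -0.166] rot [0.002 0.002 0.003]
```

View pics/w2.png

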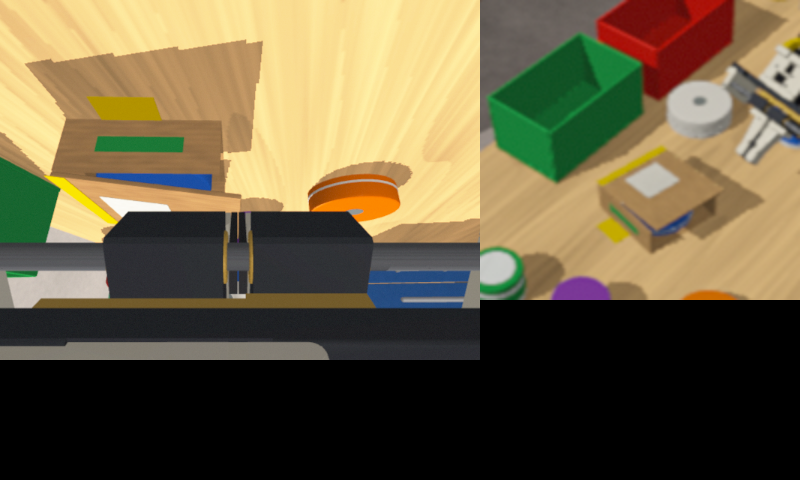

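The wrist view shows the carton's right side, with the flap edge ahead of the fingers and the front corner near (240,200). The side crop shows the gripper to the right of the carton, clear of everything. I descend, then insert.

>>> arm_command:
  travel:
    - [0,0.006,-0.08]
    - [0,0.012,-0.158]
    - [0,0.012,-0.158]
    - [0,0.012,-0.158]
    - [0.008,0.05,-0.158]
    - [0.017,0.1,-0.158]
    - [0.017,0.1,-0.158]
    - [0.017,0.1,-0.158]
  delta_rot:
    - [0,0,0]
    - [0,0,0]
    - [0,0,0]
    - [0,0,0]
    - [0,0,0]
    - [0,0,0]
    - [0,0,0]
    - [0,0,0]

```text
time_s: 7.82
tcp_pos: [0.5364, -0.0989, 0.0346]
eef_rot: [179.9, 50.0, -101.2]
contact_force: [0.7, 0.3, 0.0]
gripper_width: 0.0003
gripper_force: 0.0
```

```bash
python3 st.py
```

```text
7.825 [-25.8  35.8  -6.3 -50.6 -73.3  41.5] [ 0.5364 -0.0989  0.0346] tip [ 0.5392 -0.0846  0.0224] d [ 0.146  0.752 -0.643]
```

>>> arm_command:
  travel:
    - [0,0,0.03]
    - [0,0,0.06]
    - [0,0,0.08]
    - [0.02,-0.004,0.11]
    - [0.04,-0.008,0.14]
    - [0.064,-0.012,0.167]
    - [0.1,-0.019,0.195]
    - [0.136,-0.026,0.216]
    - [0.177,-0.034,0.228]
    - [0.218,-0.042,0.236]
    - [0.25,-0.048,0.234]
    - [0.279,-0.053,0.229]
    - [0.295,-0.056,0.22]
    - [0.295,-0.056,0.22]
    - [0.295,-0.056,0.22]
  delta_rot:
    - [0,0,0]
    - [0,0,0]
    - [0,0,0]
    - [0,0,0]
    - [0,0,0]
    - [0,0,0]
    - [0,0,0]
    - [0,0,0]
    - [0,0,0]
    - [0,0,0]
    - [0,0,0]
    - [0,0,0]
    - [0,0,0]
    - [0,0,0]
    - [0,0,0]

```text
time_s: 9.7
tcp_pos: [0.6833, -0.1277, 0.1436]
eef_rot: [179.7, 50.0, -101.4]
contact_force: [0.4, -0.1, -0.4]
gripper_width: 0.0007
gripper_force: 0.0
```

```bash
python3 st.py;  python3 -c "
from h import *
c=cap('top');d=cap('side')
o=np.zeros((400,800,3),np.uint8);o[:400,:400]=cv2.resize(c['img'][150:290,270:410],(400,400));o[:400,400:]=cv2.resize(d['img'][120:280,240:400],(400,400))
cv2.imwrite('pics/w3.png',o[:,:,::-1])"
```

```text
9.7 [-22.5  36.6  14.7 -49.  -84.4  23.8] [ 0.6833 -0.1277  0.1436] tip [ 0.6861 -0.1134  0.1314] d [ 0.146  0.752 -0.643]
```

View pics/w3.png

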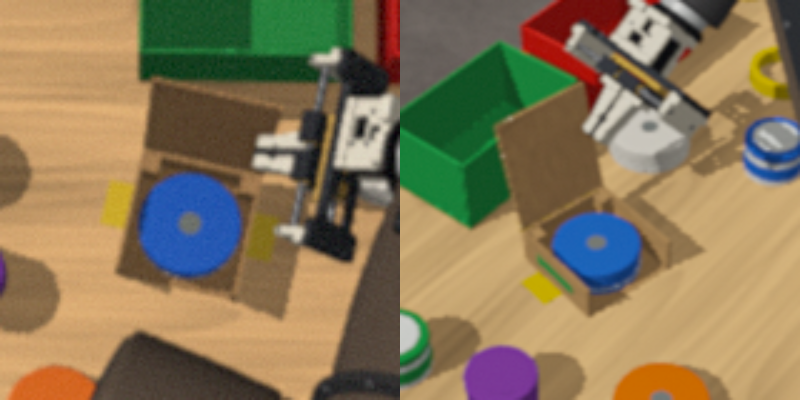

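The flap now stands open, past upright, at (215,120) in the left crop. The blue pad is uncovered at (190,225), and nothing else has moved.

```bash
python3 tgt.py .60 -.06 .25 -10.8 0; python3 -c "
from m import *
c=cap('top');d=cap('side')
for e,A in blobs(c,*BLUE,400):print(e,A,ray(c,e[0],.031).round(4))
for e,A in blobs(d,*BLUE,400):print('s',e,A,ray(d,e[0],.02).round(4))"
```

```text
tcp [ 0.6   -0.06   0.269] travel [-0.167  0.135  0.25 ] rot [-0.508 -0.345  0.935]
((84.1102066040039, 368.18890380859375), (152.67283630371094, 184.84400939941406), 74.7679672241211) 15105.5 [0.2032 0.682  0.031 ]
((335.9883117675781, 228.33946228027344), (34.787837982177734, 35.65039825439453), 21.106712341308594) 937.0 [ 0.6317 -0.0501  0.031 ]
s ((258.7496643066406, 441.80706787109375), (152.6453094482422, 245.93011474609375), 96.673583984375) 15655.0 [0.3029 0.5551 0.02  ]
s ((318.7498779296875, 219.181396484375), (28.886920928955078, 34.617183685302734), 99.37458801269531) 723.5 [ 0.6305 -0.0507  0.02  ]
```

>>> arm_command:
  travel:
    - [-0.06,0.01,0.1]
    - [-0.1,0.02,0.2]
    - [-0.167,0.135,0.25]
    - [-0.167,0.135,0.25]
    - [-0.167,0.135,0.25]
    - [-0.167,0.135,0.25]
    - [-0.167,0.135,0.25]
    - [-0.167,0.135,0.25]
    - [-0.167,0.135,0.25]
    - [-0.167,0.135,0.25]
    - [-0.167,0.135,0.25]
    - [-0.167,0.135,0.25]
    - [-0.167,0.135,0.25]
    - [-0.167,0.135,0.25]
  delta_rot:
    - [0,0,0]
    - [0,0,0]
    - [-0.508,-0.345,0.935]
    - [-0.508,-0.345,0.935]
    - [-0.508,-0.345,0.935]
    - [-0.508,-0.345,0.935]
    - [-0.508,-0.345,0.935]
    - [-0.508,-0.345,0.935]
    - [-0.508,-0.345,0.935]
    - [-0.508,-0.345,0.935]
    - [-0.508,-0.345,0.935]
    - [-0.508,-0.345,0.935]
    - [-0.508,-0.345,0.935]
    - [-0.508,-0.345,0.935]

```text
time_s: 11.65
tcp_pos: [0.6001, -0.0603, 0.2692]
eef_rot: [-180.0, 0.0, -10.8]
contact_force: [-0.3, -1.0, 0.5]
gripper_width: 0.0004
gripper_force: 0.0
```

```bash
python3 st.py;python3 tgt.py .6315 -.05 .05 -10.8 0;  python3 tgt.py .6315 -.05 .036 -10.8 0
```

```text
11.65 [ 12.8  13.   -6.7  -0.  -70.3  66.4] [ 0.6001 -0.0603  0.2692] tip [ 0.6001 -0.0602  0.2502] d [-0.     0.001 -1.   ]
tcp [ 0.6315 -0.05    0.069 ] travel [ 0.063  0.021 -0.4  ] rot [-0.    -0.     0.001]
tcp [ 0.6315 -0.05    0.055 ] travel [ 0.063  0.021 -0.428] rot [-0.    -0.     0.001]
```

>>> arm_command:
  travel:
    - [0.063,0.021,-0.1]
    - [0.063,0.021,-0.2]
    - [0.063,0.021,-0.3]
    - [0.063,0.021,-0.38]
    - [0.063,0.021,-0.42]
    - [0.063,0.021,-0.42]
    - [0.063,0.021,-0.424]
    - [0.063,0.021,-0.424]
    - [0.063,0.021,-0.424]
  delta_rot:
    - [0,0,0]
    - [0,0,0]
    - [0,0,0]
    - [0,0,0]
    - [0,0,0]
    - [0,0,0]
    - [0,0,0]
    - [0,0,0]
    - [0,0,0]

```text
time_s: 12.78
tcp_pos: [0.632, -0.0496, 0.0579]
eef_rot: [-180.0, -0.1, -10.8]
contact_force: [-0.5, -0.2, -0.9]
gripper_width: 0.0004
gripper_force: 0.0
```

>>> arm_command:
  travel:
    - [0,0,-0.004]
    - [0,0,-0.008]
    - [0,0,-0.008]
    - [0,0,-0.008]
  delta_rot:
    - [0,0,0]
    - [0,0,0]
    - [0,0,0]
    - [0,0,0]

```text
time_s: 13.28
tcp_pos: [0.6319, -0.0496, 0.0532]
eef_rot: [180.0, -0.0, -10.7]
contact_force: [-0.9, 1.0, 4.1]
gripper_width: 0.0004
gripper_force: 1.6
```

>>> arm_command:
  travel:
    - [0,0,-0.004]
    - [0,0,-0.008]
    - [0,0,-0.008]
    - [0,0,-0.008]
  delta_rot:
    - [0,0,0]
    - [0,0,0]
    - [0,0,0]
    - [0,0,0]

```text
time_s: 13.78
tcp_pos: [0.632, -0.0496, 0.0495]
eef_rot: [180.0, -0.0, -10.7]
contact_force: [-1.4, 1.3, 7.8]
gripper_width: 0.0004
gripper_force: 3.8
```

>>> arm_command:
  travel:
    - [-0.01,0.002,0]
    - [-0.03,0.006,0]
    - [-0.05,0.0095,0]
    - [-0.08,0.015,0]
    - [-0.11,0.021,0]
    - [-0.14,0.027,0]
    - [-0.17,0.032,0]
    - [-0.2,0.038,0]
    - [-0.23,0.044,0]
    - [-0.255,0.048,0]
    - [-0.275,0.052,0]
    - [-0.285,0.054,0]
    - [-0.285,0.054,0]
  delta_rot:
    - [0,0,0]
    - [0,0,0]
    - [0,0,0]
    - [0,0,0]
    - [0,0,0]
    - [0,0,0]
    - [0,0,0]
    - [0,0,0]
    - [0,0,0]
    - [0,0,0]
    - [0,0,0]
    - [0,0,0]
    - [0,0,0]

```text
time_s: 15.4
tcp_pos: [0.4907, -0.0222, 0.0499]
eef_rot: [-179.9, -0.2, -10.7]
contact_force: [2.2, 1.1, 6.8]
gripper_width: 0.0001
gripper_force: 3.5
```

```bash
python3 -c "
from m import *
d=cap('side','s4.png');s=r.get_state();print(s['tcp_pos'],s['contact_force'])
for e,A in blobs(d,*BLUE,200):print('s',e,A,ray(d,e[0],.02).round(4))"
```

```text
[ 0.4907227  -0.02216762  0.04987015] [0.9513998  1.16601797 6.65800323]
s ((258.7140808105469, 446.6252136230469), (161.3932647705078, 236.85177612304688), 99.52428436279297) 15644.0 [0.2958 0.5625 0.02  ]
s ((350.9280090332031, 248.6368865966797), (27.06245994567871, 35.2775993347168), 64.22968292236328) 490.0 [ 0.4796 -0.0167  0.02  ]
```

View pics/s4.png

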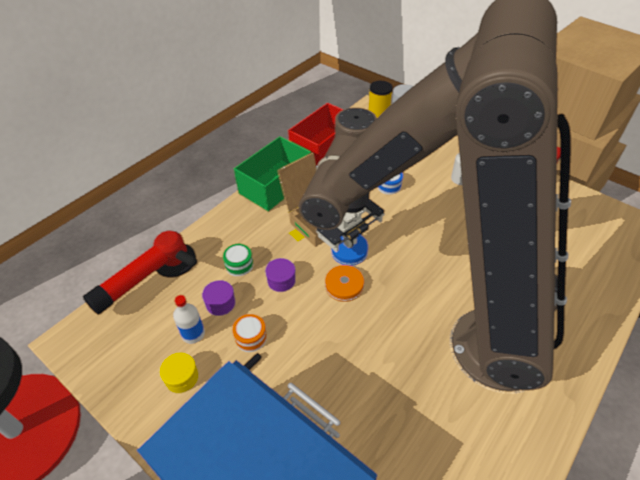

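The blue pad is out of the carton, under the fingers at (350,247), and the flap is still up at (295,183). I now drag it around the carton to the blue tin.

>>> arm_command:
  travel:
    - [0,-0.01,0]
    - [0,-0.03,0]
    - [0,-0.06,0]
    - [0,-0.09,0]
    - [0,-0.12,0]
    - [0,-0.15,0]
    - [0,-0.18,0]
    - [0.008,-0.21,0]
    - [0.018,-0.24,0]
    - [0.028,-0.27,0]
    - [0.037,-0.3,0]
    - [0.046,-0.33,0]
    - [0.055,-0.36,0]
    - [0.063,-0.385,0]
    - [0.07,-0.41,0]
    - [0.075,-0.425,0]
    - [0.078,-0.435,0]
    - [0.078,-0.435,0]
  delta_rot:
    - [0,0,0]
    - [0,0,0]
    - [0,0,0]
    - [0,0,0]
    - [0,0,0]
    - [0,0,0]
    - [0,0,0]
    - [0,0,0]
    - [0,0,0]
    - [0,0,0]
    - [0,0,0]
    - [0,0,0]
    - [0,0,0]
    - [0,0,0]
    - [0,0,0]
    - [0,0,0]
    - [0,0,0]
    - [0,0,0]

```text
time_s: 17.7
tcp_pos: [0.5284, -0.2405, 0.0493]
eef_rot: [180.0, -0.0, -10.8]
contact_force: [-0.8, 1.1, 8.7]
gripper_width: 0.0005
gripper_force: 3.9
```

```bash
python3 -c "
from m import *
d=cap('side');c=cap('top');s=r.get_state();print(s['tcp_pos'],s['contact_force'])
for e,A in blobs(d,*WHITE,150):
  p=ray(d,e[0],.052)
  if abs(p[1]+.33)<.1: print('tin s',p.round(4),e[1])
for e,A in blobs(c,*WHITE,100):
  p=ray(c,e[0],.052)
  if abs(p[1]+.33)<.1: print('tin t',p.round(4),e[1])
"
```

```text
[ 0.52839963 -0.24043659  0.04939058] [-1.244137    0.45932634  7.36215052]
tin s [ 0.6163 -0.3197  0.052 ] (15.64277172088623, 28.904979705810547)
tin t [ 0.7106 -0.2597  0.052 ] (34.83024215698242, 37.296592712402344)
tin t [ 1.0378 -0.3409  0.052 ] (74.8323974609375, 200.00238037109375)
```

>>> arm_command:
  travel:
    - [0.002,-0.007,0]
    - [0.004,-0.014,0]
    - [0.004,-0.014,0]
    - [0.004,-0.014,0]
  delta_rot:
    - [0,0,0]
    - [0,0,0]
    - [0,0,0]
    - [0,0,0]

```text
time_s: 18.3
tcp_pos: [0.5302, -0.2469, 0.0492]
eef_rot: [180.0, 0.0, -10.7]
contact_force: [-0.5, 2.5, 7.0]
gripper_width: 0.0004
gripper_force: 3.7
```

>>> arm_command:
  travel:
    - [0,0,0.03]
    - [0,0,0.1]
    - [0,0.1,0.2]
    - [0,0.2,0.3]
    - [0,0.3,0.3]
    - [0,0.4,0.3]
    - [0,0.4,0.3]
  delta_rot:
    - [0,0,0]
    - [0,0,0]
    - [0,0,0]
    - [0,0,0]
    - [0,0,0]
    - [0,0,0]
    - [0,0,0]

```text
time_s: 19.18
tcp_pos: [0.5299, -0.0445, 0.1998]
eef_rot: [-180.0, -0.0, -10.5]
contact_force: [-0.5, -1.2, -0.1]
gripper_width: 0.0002
gripper_force: 0.0
```

```bash
cat > see.py <<'E'
from m import *
c=cap('top');d=cap('side');s=r.get_state();print(s['tcp_pos'],s['contact_force'])
for n,k in(('t',c),('s',d)):
  for nm,q,z in(('blue',BLUE,.033),('orange',ORANGE if n=='t' else ((3,150,100),(18,255,255)),.031),('white',WHITE,.052)):
    for e,A in blobs(k,*q,150):
      p=ray(k,e[0],z)
      if .35<p[0]<.75 and abs(p[1])<.5: print(n,nm,p.round(4)[:2],np.round(e[1],1),A)
E
python3 see.py
```

```text
[ 0.52979856 -0.04679022  0.19924945] [-0.23281319 -0.01605603  1.03782037]
t blue [ 0.543  -0.2855] [37.8 65.7] 1513.0
t orange [0.4284 0.0774] [28.5 36.7] 721.5
t orange [0.5143 0.3753] [27.3 27.9] 572.5
t white [0.5133 0.3717] [19.2 19.7] 273.0
t white [ 0.5612 -0.3394] [19.4 20.1] 288.0
t white [0.7112 0.2203] [19.5 20.1] 289.5
t white [ 0.7118 -0.2603] [34. 37.] 908.0
s blue [0.6333 0.462 ] [21.5 23.4] 202.5
s blue [ 0.5213 -0.2454] [29.9 37.7] 698.0
s orange [0.511  0.3743] [35.  36.7] 953.0
s orange [0.4155 0.1003] [37.1 39.3] 1046.5
s white [0.5099 0.3746] [19.9 24. ] 353.5
s white [0.6616 0.4629] [18.7 23.1] 244.5
s white [0.7073 0.2237] [16.  21.5] 253.0
s white [0.6208 0.0904] [132.7 628. ] 6098.0
s white [ 0.5615 -0.3418] [13.4 21.5] 185.5
s white [ 0.7377 -0.2861] [33.2 37.4] 356.5
```

The top-view blob of blue pad plus blue tin is 65.7 px (194 mm) long, so they touch; the tin moved about 1 mm. Now the orange pad.

>>> arm_command:
  travel:
    - [-0.208,0.268,0]
    - [-0.208,0.268,0]
    - [-0.208,0.268,0]
    - [-0.208,0.268,-0.1]
    - [-0.208,0.268,-0.2]
    - [-0.208,0.268,-0.25]
    - [-0.208,0.268,-0.275]
    - [-0.208,0.268,-0.284]
    - [-0.208,0.268,-0.284]
    - [-0.208,0.268,-0.284]
  delta_rot:
    - [0,0,0]
    - [0,0,0]
    - [0,0,0]
    - [0,0,0]
    - [0,0,0]
    - [0,0,0]
    - [0,0,0]
    - [0,0,0]
    - [0,0,0]
    - [0,0,0]

```text
time_s: 20.52
tcp_pos: [0.4267, 0.0871, 0.0578]
eef_rot: [-179.9, -0.1, -10.8]
contact_force: [-0.3, -0.1, 0.2]
gripper_width: 0.0005
gripper_force: 0.0
```

>>> arm_command:
  travel:
    - [0,0,-0.004]
    - [0,0,-0.008]
    - [0,0,-0.008]
    - [0,0,-0.008]
  delta_rot:
    - [0,0,0]
    - [0,0,0]
    - [0,0,0]
    - [0,0,0]

```text
time_s: 21.02
tcp_pos: [0.4261, 0.0868, 0.0529]
eef_rot: [180.0, 0.0, -10.7]
contact_force: [0.8, -0.3, -0.8]
gripper_width: 0.0005
gripper_force: 0.0
```

>>> arm_command:
  travel:
    - [0,0,-0.004]
    - [0,0,-0.008]
    - [0,0,-0.008]
    - [0,0,-0.008]
  delta_rot:
    - [0,0,0]
    - [0,0,0]
    - [0,0,0]
    - [0,0,0]

```text
time_s: 21.52
tcp_pos: [0.4261, 0.0868, 0.0489]
eef_rot: [180.0, 0.0, -10.8]
contact_force: [1.1, 0.0, 0.2]
gripper_width: 0.0003
gripper_force: 0.0
```

Lower pad; I keep feeling.

>>> arm_command:
  travel:
    - [0,0,-0.003]
    - [0,0,-0.006]
    - [0,0,-0.006]
    - [0,0,-0.006]
  delta_rot:
    - [0,0,0]
    - [0,0,0]
    - [0,0,0]
    - [0,0,0]

```text
time_s: 22.02
tcp_pos: [0.4262, 0.0869, 0.046]
eef_rot: [180.0, 0.0, -10.7]
contact_force: [0.2, 0.1, 2.2]
gripper_width: 0.0006
gripper_force: 1.2
```

>>> arm_command:
  travel:
    - [0,0,-0.003]
    - [0,0,-0.006]
    - [0,0,-0.006]
    - [0,0,-0.006]
  delta_rot:
    - [0,0,0]
    - [0,0,0]
    - [0,0,0]
    - [0,0,0]

```text
time_s: 22.52
tcp_pos: [0.4263, 0.0869, 0.043]
eef_rot: [180.0, 0.0, -10.7]
contact_force: [-1.6, 0.3, 6.8]
gripper_width: 0.0004
gripper_force: 3.0
```

>>> arm_command:
  travel:
    - [0,0,-0.003]
    - [0,0,-0.003]
    - [0.002,0.012,-0.003]
    - [0.005,0.035,-0.003]
    - [0.01,0.065,-0.003]
    - [0.014,0.095,-0.003]
    - [0.019,0.125,-0.003]
    - [0.024,0.155,-0.003]
    - [0.028,0.186,-0.003]
    - [0.039,0.216,-0.003]
    - [0.05,0.246,-0.003]
    - [0.062,0.276,-0.003]
    - [0.072,0.304,-0.003]
    - [0.081,0.328,-0.003]
    - [0.09,0.35,-0.003]
    - [0.096,0.368,-0.003]
    - [0.1,0.38,-0.003]
    - [0.103,0.387,-0.003]
    - [0.105,0.392,-0.003]
    - [0.105,0.392,-0.003]
  delta_rot:
    - [0,0,0]
    - [0,0,0]
    - [0,0,0]
    - [0,0,0]
    - [0,0,0]
    - [0,0,0]
    - [0,0,0]
    - [0,0,0]
    - [0,0,0]
    - [0,0,0]
    - [0,0,0]
    - [0,0,0]
    - [0,0,0]
    - [0,0,0]
    - [0,0,0]
    - [0,0,0]
    - [0,0,0]
    - [0,0,0]
    - [0,0,0]
    - [0,0,0]

```text
time_s: 25.02
tcp_pos: [0.478, 0.2814, 0.0413]
eef_rot: [179.8, 0.1, -10.8]
contact_force: [-1.8, -4.5, 7.1]
gripper_width: 0.0005
gripper_force: 4.1
```

>>> arm_command:
  travel:
    - [0,0,0]
    - [0,0,0.03]
    - [0,0,0.1]
    - [0,-0.1,0.2]
    - [0,-0.2,0.3]
    - [0,-0.3,0.3]
    - [0,-0.4,0.3]
    - [0,-0.5,0.3]
    - [0,-0.5,0.3]
  delta_rot:
    - [0,0,0]
    - [0,0,0]
    - [0,0,0]
    - [0,0,0]
    - [0,0,0]
    - [0,0,0]
    - [0,0,0]
    - [0,0,0]
    - [0,0,0]

```text
time_s: 26.15
tcp_pos: [0.478, 0.0303, 0.1921]
eef_rot: [-180.0, 0.0, -11.0]
contact_force: [1.4, -0.0, 0.2]
gripper_width: 0.0004
gripper_force: 0.0
```

```bash
python3 see.py; python3 -c "
from h import *
c=cap('top');d=cap('side')
o=np.zeros((480,800,3),np.uint8);o[:,:400]=cv2.resize(c['img'][150:330,160:480],(400,225)).repeat(1,0) if 0 else 0
o[:240,:426]=cv2.resize(c['img'][150:330,160:480],(426,240));o[240:,:426]=cv2.resize(d['img'][120:390,150:420],(426,240))
cv2.imwrite('pics/f.png',o[:,:426,::-1])"
```

```text
[0.47872248 0.03255576 0.19194501] [-0.41870668  0.41996943 -0.37735178]
t blue [ 0.5424 -0.2852] [38.3 65.8] 1517.0
t orange [0.5053 0.2935] [14.1 30.8] 250.0
t orange [0.5145 0.3758] [27.4 27.9] 573.5
t white [0.5135 0.3725] [18.8 19.8] 270.5
t white [ 0.561  -0.3393] [19.2 20.1] 287.0
t white [0.7112 0.2203] [19.5 20.1] 289.5
t white [ 0.7104 -0.2596] [34.9 36.9] 907.0
s blue [0.6333 0.4619] [21.4 23.4] 202.0
s blue [ 0.5185 -0.2437] [28.3 38.1] 529.5
s orange [0.4858 0.33  ] [45.8 77.7] 2190.5
s white [0.5097 0.3752] [19.9 23.7] 346.5
s white [0.6611 0.4634] [18.5 23. ] 241.0
s white [0.7075 0.2238] [16.  21.7] 254.0
s white [ 0.5526 -0.0238] [138.3 716.6] 5993.5
s white [ 0.5627 -0.3407] [13.2 23.2] 198.5
```

View pics/f.png

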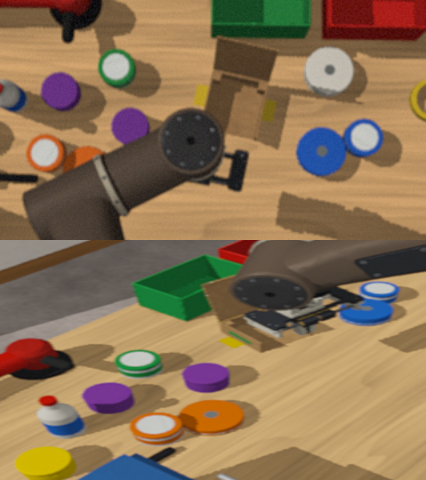

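The blue pad touches its tin at (345,145). The orange pad meets its tin at (185,420) in the side crop, but the forearm hides it from above, so I swing the arm aside to check.

>>> arm_command:
  travel:
    - [0,-0.1,0.1]
    - [0,-0.3,0.1]
    - [0,-0.5,0.1]
    - [0,-0.5,0.1]
    - [0,-0.5,0.1]
    - [0,-0.5,0.1]
  delta_rot:
    - [0,0,0]
    - [0,0,0]
    - [0,0,0]
    - [0,0,0]
    - [0,0,0]
    - [0,0,0]

```text
time_s: 27.1
tcp_pos: [0.4789, -0.2175, 0.241]
eef_rot: [180.0, 0.1, -10.8]
contact_force: [-0.3, 0.3, 0.4]
gripper_width: 0.0001
gripper_force: 0.0
```

```bash
python3 see.py | grep -E 'orange|t white'
```

```text
t orange [0.4769 0.2798] [35.4 36.1] 960.5
t orange [0.5146 0.3757] [27.4 27.8] 572.5
t white [0.5135 0.3725] [18.8 19.9] 271.5
t white [0.7112 0.2204] [19.5 20.1] 288.5
t white [ 0.7103 -0.2598] [35.1 36.8] 907.0
s orange [0.4855 0.3299] [46.1 77.7] 2190.0
```

```bash
python3 -c "
from h import *
print(close_job())"
```

```text
the job is handed in; nothing more can be done
None
```

The job is handed in at about 27 s of the 72 s allowed: the flap stands open past upright, the blue pad touches its tin in the top view, and the orange pad measures about 100 mm from its tin centre to centre (limit 105 mm), with both tins within about 2 mm of their start.

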